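# Shut the board nest and aim the code reader

## Task

A circuit board has been loaded for code reading: first swing the nest's hinged hold-down frame fully shut over it. Then swivel and tilt the code reader on its stand until its lens looks straight at the square metal shield in the middle of that board. Leave the board lying in its nest and do not shift the other things on the table.

Things in the scene. Friction and masses are not known exactly. Their poses are not given: they have to be found in the camera images.
- frame (a joint): Hold-down frame of the board nest: a flat steel picture-frame, 150 mm wide, 8 mm thick, hinged along the nest's near edge (nest -x side), its free edge 145 mm from the hinge axis. Value in rad: 0 = shut, lying flat on the nest (hard stop); grows as the free edge swings up and back towards the robot; starts between 0.9 and 1.5, limit 1.8. Stiff hinge: it stays where it is left; about 1 to 2 N at the free edge moves it.
- frame_hinge (a point): Middle of the frame's hinge axis, 22.5 mm above the table. Turns with the frame: its x axis points along the frame from hinge to free edge, its z axis out of the frame's outer face (the upper face when shut).
- frame_edge (a point): Middle of the outer face of the frame's free bar, 134 mm from the hinge axis and 4 mm off the frame's mid-plane. The bar is 22 mm wide (123 to 145 mm from the axis), 150 mm long. Same axes as frame_hinge.
- nest: Board nest fixed to the table: aluminium plate 155 x 165 mm (its x, y) with a low black rim 18 mm high around a pocket 111 x 121 mm, floor at 12 mm. Origin under its centre on the table; its +x points roughly away from the robot; the frame is hinged on its -x side.
- board: Green circuit board lying loose in the nest's pocket, 105 x 116 x 4 mm, with a 40 x 40 mm square bright metal shield in its middle. Origin: centre of its underside.
- board_middle (a point): Centre of the top of the board's square metal shield, 10 mm above the board's underside: the reader must be aimed at it.
- stand: Fixed stand of the code reader: grey disc foot, 110 mm across, 16 mm high, with a 26 mm post. Origin under its centre on the table; the swivel axis is vertical through it. Its yaw is the direction the swivel zero is measured from.
- swivel (a joint): Swivel of the reader about the vertical axis of the stand, rad: at 0 the lens points along the stand's -x; grows anticlockwise seen from above; limits -2.4 to 2.4; starts within 0.45 of 0. Stiff: it stays where it is left; a sideways push of about 4 N on the reader's body 60 mm from the axis turns it.
- tilt (a joint): Tilt of the reader about the level axis through reader_pivot, rad: 0 = level, grows as the lens goes down; limits -0.5 to 0.95; starts between -0.25 and 0.1. Stiff: it stays where it is left; pressing down with about 5 N on top of the body 60 mm ahead of the pivot lowers the lens, behind the pivot raises it.
- reader_pivot (a point): Crossing of the reader's swivel and tilt axes, 200 mm above the table, on the lens's axis. The reader's body is a grey box 50 mm wide and 44 mm high, centred on the lens axis, from 90 mm ahead of this point to 75 mm behind it; a fork of two 30 mm wide plates holds it, 36 mm either side of the pivot, reaching no higher than 6 mm above the pivot. Turns with the reader: -x looks out of the lens, z is up out of the reader's top.
- reader_lens (a point): Centre of the lens's front glass, 115 mm ahead of reader_pivot; the lens is a black barrel 38 mm across, 25 mm long at the body's front end. Its -x axis is the line of sight, same axes as reader_pivot.
- spare_board: Bystander: small loose circuit board 75 x 55 mm lying on the table. Origin: centre of underside.
- dish: Bystander: small steel dish, 80 mm across, 30 mm high. Origin: centre of underside.
- driver: Bystander: screwdriver 150 mm long lying on the table.
- label_roll: Bystander: roll of paper labels, 76 mm across, 40 mm high, lying flat. Origin: centre of underside.
- jar: Bystander: amber jar 48 mm across, 60 mm high. Origin: centre of underside.
- parts_bin: Bystander: open plastic bin 120 x 90 x 50 mm. Origin: centre of underside.
There are look-alikes about, which are no part of the job. Of the things like the nest, leave any that is pink; of the rest the larger one is meant. Leave any pink look-alike of the stand alone.

How it is judged:
On the way, in this order (a step that is already met when the one before it is completed fails the run):
1. the hold-down frame is shut over the board (value of joint frame below 0.04 rad and distance between board and nest below 0.017 m and angle between the z axis of board and the z axis of nest, either way round below 0.05 rad), for 0.2 s.
2. the reader's line of sight meets the shield (x of board_middle in the frame of reader_lens below -0.1 m and y of board_middle in the frame of reader_lens between -0.02 and 0.02 m and z of board_middle in the frame of reader_lens between -0.02 and 0.02 m), for 0.2 s.
At the end, for the whole second after the job is handed in: The frame is shut to within 0.04 rad with the board lying flat in the nest; the reader's line of sight (the lens's -x axis) passes the middle of the board's shield by no more than 20 mm to either side and 20 mm up or down, measured square to the line; reader and board are at rest (all of step 1 and all of step 2 and velocity of joint swivel between -0.05 and 0.05 rad/s and velocity of joint tilt between -0.05 and 0.05 rad/s and linear speed of board below 0.02 m/s); the robot touches nothing.
It fails at once if one of the bystanders shifted by more than 40 mm (distance of any of spare_board, dish, driver, label_roll, jar, parts_bin from where it was at the start of the episode above 0.04 m).
It also fails if it takes over 69 s, if anything falls off the work surface, if the arm or the gripper's body presses on something with over 40 N, if the wrist force passes 120 N, or if a joint passes its speed limit or range.

## Robot

A 6-joint arm with a two-finger parallel gripper is mounted at the origin on the work surface. World frame = base frame: x ahead of the robot, y to its left, z up, the work surface at z = 0. Lengths are in m, angles in rad, forces in N, time in s.
With the tool pointing down it reaches from about 0.35 to 0.85 m from the base axis. Payload 8.1 kg.
Tool frame: the origin (TCP) lies midway between the tips of the shut fingers; the grasp point (between the pads) lies 19 mm behind it; z points along the fingers, y is the line along which they close (so a half turn about z gives the same grasp; the last joint's range is limited). The gripper opens to 93 mm and grips with 3 to 60 N. Pads are 15 mm wide; open, the fingers measure 128 mm over their backs; the gripper's body (75 mm by 188 mm) begins 65 mm behind the grasp point.
Start: joints at [1.105, 0.13, 1.488, -0, 1.523, -0.085], TCP at [0.223, 0.557, 0.219] pointing down, gripper open.
Joint ranges: [-2.96, 2.96], [-0.89, 2.26], [0.02, 2.5], [-1.34, 4.48], [0, 2.73], [-2.66, 2.66]. Speed limits (rad/s): [2.39, 2.39, 2.79, 3.14, 3.14, 3.14].

## Interface

Orientations are given as a unit quaternion [w, x, y, z].
In Python, from rig import bot gives the robot as it stands.
- The arm moves only by the tool carry_out, never from a script. Its argument "rows" is one flat list of numbers, 5 for each row, row after row: the shift along the tool's x, y, z in mm, then the turn about the tool's z in rad, then the finger opening in mm, from 0 to 93. A call has 1 to 10 rows; each row is the pose to reach, as a shift and turn from the pose commanded when the call began, along the tool's axes at that moment; what a row does not reach only later rows make up. A row lasts 1/10 s, in which the tool goes at most 50 mm and 8.59 degrees, less where a joint would pass 70% of its speed; a pose out of reach is approached as far as the arm can. A call with a gripper value outside its range is refused whole. The fingers move at their own pace and stop on an object; "force" is the grip in N (left out, the last holds). Time passes only in rows, so rows that repeat a pose let the fingers close. It gives the time, the measured TCP pose, the force, the opening and the grip force at its end, in the units of the state.
- bot.state(): the state, without advancing time (a new reading comes with each control period).
- bot.snapshot(name): name is "scene" or "top" or "wrist"; returns (picture, depth): 480x640x3 uint8, red, green, blue; 480x640 float32, m along the optical axis (not along the pixel's ray), 0 where there is no reading.
- bot.get_calibration(name): a dict with "intrinsics" (3x3 intrinsics, pixels), "world_from_camera" (4x4, takes a point from camera to world coordinates). Camera axes: x right, y up, looking along -z (the intrinsics and any distortion apply to the point x, -y, -z); pixel columns grow to the right and rows downward; lengths in m; the calibration is good to about 2 mm. The wrist camera is an equidistant fisheye: a pixel r from the principal point sees the ray r / f radians off the axis. A picture is of the moment at which its call begins: read the wrist's pose just before it. get_calibration takes no time and is no camera call; for the wrist camera it gives the pose at the moment of the call.
- bot.sign_off(): hands the job in; it is judged then, once.
The state is a dict: "time": time; "qpos": joint angles; "qvel": joint speeds; "effort": joint torques, N m; "ee_pos": TCP position; "ee_rot": TCP orientation; "force": force on the tool from outside, world axes, zero at the start; "torque": the same for the moment, N m; "width": finger opening in m; "grasp_force": force on a finger pad.
Only numpy, scipy, OpenCV 4.12 (cv2) and the standard library are available. Lean on these libraries where they do the work, as an engineer would, in place of code of your own. Each camera call takes 0.05 s, during which the arm holds its last target. There are 200 camera calls.

## Working session

There is one attempt and no reset: what is moved stays moved. The work goes in short steps, Python scripts to look and compute and a tool call to move; the robot and the scene stay as the last step left them, time stands still between calls to the robot, and variables do not carry over. Pictures are saved under pics/ and viewed, at most 10 in all, crops included, and the job is handed in when it is done.

Besides the shell and the picture viewer there is one more tool, called by a JSON object that holds its "op" and its "data", one argument or row to a line. carry_out: Moves the arm, as the interface text tells. Its arguments: {"type":"object","properties":{"rows":{"type":"array"},"force":{"type":"number"}},"required":["rows"]}

```bash
mkdir -p pics; cat > h.py <<'E'
import numpy as np, cv2
from rig import bot
from scipy.spatial.transform import Rotation as R
def snap(n):
    c=bot.get_calibration(n); p,d=bot.snapshot(n)
    return p,d,np.array(c["intrinsics"]),np.array(c["world_from_camera"])
def cloud(d,K,T):
    v,u=np.mgrid[:480,:640]
    P=np.stack([(u-K[0,2])/K[0,0]*d,-(v-K[1,2])/K[1,1]*d,-d],-1)
    W=P@T[:3,:3].T+T[:3,3]; W[d<=0]=np.nan
    return W
def tool():
    s=bot.state(); q=s["ee_rot"]
    return np.array(s["ee_pos"]),R.from_quat([q[1],q[2],q[3],q[0]]).as_matrix(),s
E
python3 - <<'E'
from h import *
for n in("scene","top"):
    p,d,K,T=snap(n); cv2.imwrite(f"pics/{n}0.png",p[...,::-1]); np.savez(f"{n}0.npz",p=p,d=d,K=K,T=T)
    print(n,K.round(1).tolist(),T.round(3).tolist())
p,M,s=tool(); print(p,M.round(3),s["force"])
E
```

```text
scene [[584.0, 0.0, 314.1], [0.0, 584.0, 243.1], [0.0, 0.0, 1.0]] [[0.593, -0.635, 0.496, 1.163], [0.806, 0.469, -0.363, -0.514], [-0.002, 0.614, 0.789, 1.224], [0.0, 0.0, 0.0, 1.0]]
top [[616.8, 0.0, 316.2], [0.0, 616.8, 237.8], [0.0, 0.0, 1.0]] [[0.014, 0.995, -0.098, 0.357], [-1.0, 0.014, -0.001, 0.003], [0.0, 0.098, 0.995, 1.496], [0.0, 0.0, 0.0, 1.0]]
[0.22274418 0.55657678 0.2177178 ] [[-0.928  0.372 -0.001]
 [ 0.372  0.928 -0.001]
 [ 0.    -0.002 -1.   ]] [-1.34169914 -0.65377572 -0.63993067]
```

View pics/scene0.png

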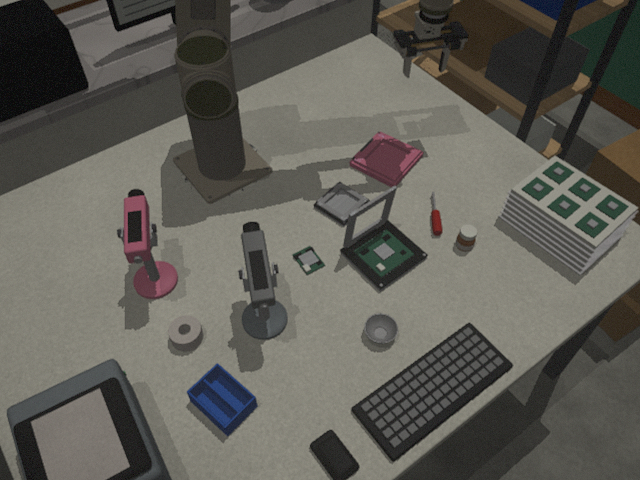

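View pics/top0.png

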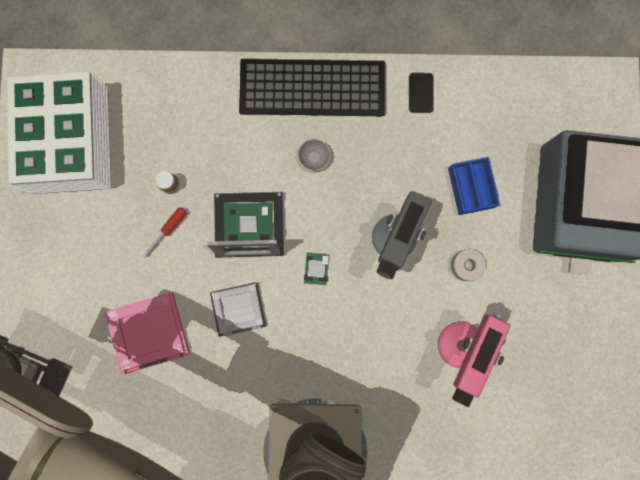

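Nest-like things in the top view: pink at (146,332), a small grey one at (237,308), and a large dark one holding the green board at (250,223). The large one is the nest meant. Stand-like things: grey at (400,235) and pink at (470,350), so the grey one is meant. I'll confirm both in one enlarged crop while measuring.

```bash
cat > m.py <<'E'
from h import *
z=np.load("top0.npz"); p,d,K,T=z["p"],z["d"],z["K"],z["T"]; W=cloud(d,K,T)
cv2.imwrite("pics/crop.png",cv2.resize(p[160:320,190:450,::-1],None,fx=3,fy=3,interpolation=cv2.INTER_CUBIC))
def proj_plane(u,v,h):
    r=T[:3,:3]@np.array([(u-K[0,2])/K[0,0],-(v-K[1,2])/K[1,1],-1]); return T[:3,3]+r*(h-T[2,3])/r[2]
hsv=cv2.cvtColor(p,cv2.COLOR_RGB2HSV)
v,u=np.mgrid[:480,:640]
box=lambda a,b,c,e:(u>=a)&(u<b)&(v>=c)&(v<e)
# nest: dark region
nm=box(205,295,185,262)
Z=W[...,2]
m=nm&(hsv[...,1]>80)&(hsv[...,0]>60)&(hsv[...,0]<95)&(Z<0.05)
cn=max(cv2.findContours(m.astype(np.uint8),0,1)[0],key=cv2.contourArea); print("green",cv2.minAreaRect(cn),cv2.boundingRect(cn))
dk=nm&(hsv[...,2]<75)&(Z<0.04)
pts=W[dk]; print("dark z",np.nanpercentile(pts[:,2],[5,50,95]))
cn=cv2.minAreaRect(np.argwhere(dk)[:,::-1].astype(np.int32)); print("nest",cn)
for q in cv2.boxPoints(cn): print(proj_plane(*q,0.018).round(4))
fr=nm&(Z>0.045); F=W[fr]; print("frame n",len(F),"z",np.percentile(F[:,2],[2,50,98]), F.mean(0))
f=W[nm&(Z>0.1)]; print("top frame", f.min(0),f.max(0),f.mean(0))
# reader
rm=box(360,450,180,290)&(Z>0.12); r=W[rm]; print("reader n",len(r),r.min(0),r.max(0))
rt=r[r[:,2]>0.17]; 
rc=cv2.minAreaRect((rt[:,:2]*1000).astype(np.float32)); print("reader rect mm",rc, cv2.boxPoints(rc).round(0).tolist())
st=W[box(360,450,180,290)&(Z>0.008)&(Z<0.03)]; 
A=np.c_[2*st[:,:2],np.ones(len(st))]
print("foot bounds",st.min(0),st.max(0))
for n in("scene",):
    z=np.load("scene0.npz"); S=cloud(z["d"],z["K"],z["T"]); hs=cv2.cvtColor(z["p"],cv2.COLOR_RGB2HSV)
    x,y=S[...,0],S[...,1]
    g=(u>235)&(u<295)&(v>220)&(v<345)
    st=S[g&(S[...,2]>0.009)&(S[...,2]<0.024)]; e=cv2.minEnclosingCircle((st[:,:2]*1000).astype(np.float32)); print("foot scene",e,len(st))
    b=S[g&(S[...,2]>0.15)]; print("body scene",len(b),b.min(0),b.max(0))
    f=S[(u>335)&(u<400)&(v>185)&(v<262)&(S[...,2]>0.045)]; print("frame scene",len(f),f.min(0),f.max(0),f[f[:,2]>f[:,2].max()-.02].mean(0))
E
python3 m.py
```

```text
green ((248.0, 221.5), (35.0, 46.0), 90.0) (225, 204, 47, 36)
dark z [0.01323748 0.01887609 0.02458975]
nest ((248.54161071777344, 224.20632934570312), (62.1766242980957, 67.78471374511719), 88.60282135009766)
[0.6058 0.2545 0.018 ]
[0.6122 0.0902 0.018 ]
[0.4611 0.0837 0.018 ]
[0.4549 0.2463 0.018 ]
frame n 705 z [0.04589334 0.15233532 0.17146699] [0.47049138 0.16642591 0.12341692]
top frame [0.46307241 0.0910331  0.10183902] [0.48224062 0.2415211  0.17707147] [0.47391293 0.1664139  0.15670551]
reader n 2380 [ 0.40095533 -0.23685377  0.14900188] [ 0.58690544 -0.12105519  0.24678493]
reader rect mm ((496.7212829589844, -174.42723083496094), (84.63526916503906, 196.78152465820312), 52.46722412109375) [[393.0, -148.0], [549.0, -268.0], [601.0, -201.0], [444.0, -81.0]]
foot bounds [ 0.38484457 -0.31774867  0.00805651] [ 0.64974742 -0.10032814  0.02763269]
foot scene ((513.9030151367188, -187.1219024658203), 55.289161682128906) 1077
body scene 2222 [ 0.4047631  -0.23976347  0.15057992] [ 0.58997904 -0.12389521  0.24289207]
frame scene 831 [0.45935388 0.08818135 0.04500975] [0.48682743 0.24172359 0.173479  ] [0.47985147 0.16082296 0.16360934]
```

View pics/crop.png

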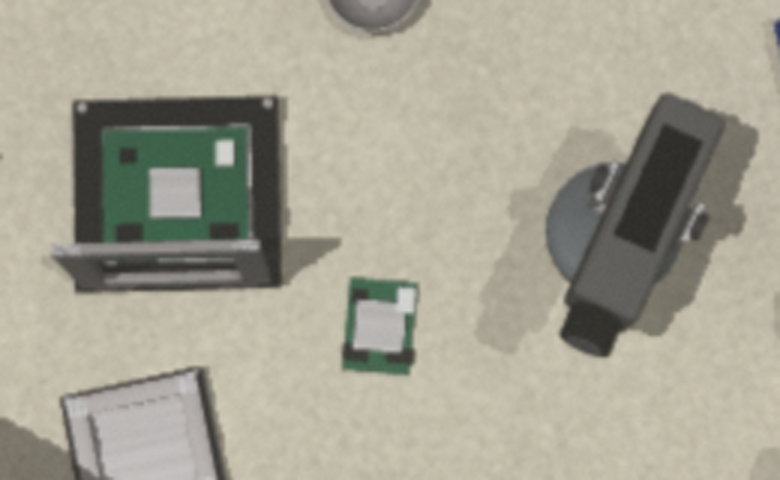

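The crop confirms it. The large dark nest with the green board and its frame, raised about 1.4 rad, is at crop (180,195). The grey reader is at crop (645,210) with its lens towards (590,330). I'll move the shut fingers in behind the frame.

{"op": "carry_out", "data": {
  "rows": [-40,-35,0,-0.06,0,-80,-70,0,-0.12,0,-120,-105,0,-0.18,0,-160,-140,0,-0.24,0,-200,-175,0,-0.3,0,-240,-210,0,-0.36,0,-280,-245,0,-0.42,0,-320,-280,0,-0.42,0,-333,-288,0,-0.42,0,-333,-288,0,-0.42,0]
}}

```text
time: 1.1
ee_pos: [0.4267, 0.1618, 0.2184]
ee_rot: [0.0, -0.017, 1.0, -0.001]
force: [-0.9, 0.0, -0.3]
width: 0.0176
grasp_force: 0.0
```

```bash
cat >> h.py <<'E'
def rel(P,yaw=None):
    """world targets -> tool shifts in mm, and turn so that tool x has world angle yaw"""
    p,M,s=tool(); t=None if yaw is None else (np.arctan2(M[1,0],M[0,0])-yaw+np.pi)%(2*np.pi)-np.pi
    print("tcp",p.round(4),"F",np.round(s["force"],1),"t",round(s["time"],2),"turn",t); print(((np.atleast_2d(P)-p)@M*1000).round(0).astype(int).tolist())
E
python3 - <<'E'
from h import *
yw=.038; n=np.array([np.cos(yw),np.sin(yw)]); H=np.array([.457,.166])
def pt(a,off): # tip corner on outer face
    r=.134*np.cos(a)-.004*np.sin(a)-.0075+off
    return [*(H+n*r),.0225+.134*np.sin(a)+.004*np.cos(a)]
P=[pt(1.4,-.02)]+[pt(a,.003) for a in np.arange(1.3,-.01,-.1)]
rel(P,np.pi+yw)
_,_,K,T=snap("wrist")
E
```

```text
tcp [0.4267 0.1618 0.2184] F [-0.9  0.  -0.3] t 1.1 turn -0.004340589443577514
[[-22, 3, 63], [-58, 3, 66], [-71, 3, 70], [-83, 3, 75], [-95, 4, 81], [-106, 4, 88], [-116, 4, 97], [-126, 4, 106], [-134, 4, 117], [-142, 4, 128], [-148, 4, 140], [-153, 4, 152], [-156, 4, 165], [-159, 4, 179], [-160, 4, 192]]
```

{"op": "carry_out", "data": {
  "rows": [-5,3,30,0,0,-12,3,62,0,0,-25,3,63,0,0,-37,3,64,0,0,-48,3,65,0,0,-58,3,67,0,0,-71,3,70,0,0,-83,3,75,0,0,-95,4,82,0,0,-106,4,89,0,0]
}}

```text
time: 2.15
ee_pos: [0.5311, 0.1752, 0.1293]
ee_rot: [-0.0, -0.02, 1.0, 0.0]
force: [0.1, -0.3, 0.8]
width: 0.0005
grasp_force: 0.4
```

```bash
python3 - <<'E'
from h import *
p,d,K,T=snap("scene"); cv2.imwrite("pics/s1.png",cv2.resize(p[120:320,270:470,::-1],None,fx=3,fy=3))
W=cloud(d,K,T); v,u=np.mgrid[:480,:640]
yw=.038; n=np.array([np.cos(yw),np.sin(yw)]); H=np.array([.457,.166])
def pt(a,off):
    r=.134*np.cos(a)-.004*np.sin(a)-.0075+off
    return [*(H+n*r),.0225+.134*np.sin(a)+.004*np.cos(a)]
rel([pt(a,.003) for a in np.arange(.9,-.01,-.1)],np.pi+yw)
E
```

```text
tcp [0.5315 0.1749 0.128 ] F [-2.2 -0.8 -0.2] t 2.2 turn 0.0019544837528142622
[[-1, -6, -2], [-11, -6, 7], [-21, -6, 16], [-29, -6, 27], [-36, -6, 38], [-43, -6, 50], [-48, -6, 62], [-51, -6, 75], [-54, -6, 88], [-55, -6, 101]]
```

View pics/s1.png

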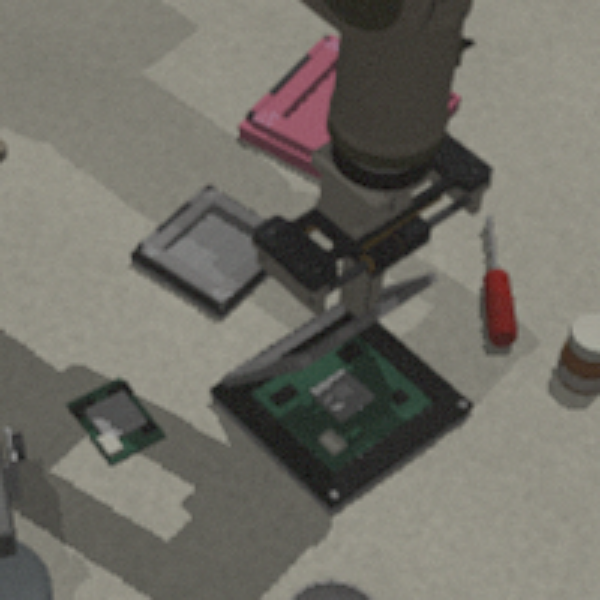

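The frame is leaning about 0.9 rad and the shut fingers are behind its free bar, at crop (360,300). I'll continue the arc down.

{"op": "carry_out", "data": {
  "rows": [-11,-5,8,0,0,-21,-5,17,0,0,-29,-6,28,0,0,-37,-6,39,0,0,-44,-6,51,0,0,-49,-6,63,0,0,-53,-6,76,0,0,-56,-6,89,0,0,-58,-6,97,0,0,-58,-6,101,0,0]
}}

```text
time: 3.2
ee_pos: [0.5885, 0.1702, 0.0273]
ee_rot: [-0.001, -0.02, 1.0, -0.0]
force: [-0.4, 0.2, 0.1]
width: 0.0003
grasp_force: 0.2
```

{"op": "carry_out", "data": {
  "rows": [0,0,2,0,0,0,0,4,0,0,0,0,4,0,0]
}}

```text
time: 3.5
ee_pos: [0.5887, 0.1703, 0.0266]
ee_rot: [-0.0, -0.02, 1.0, -0.0]
force: [-10.9, -2.4, 15.0]
width: 0.0001
grasp_force: 7.4
```

The frame is on its hard stop (15 N). I'll lift off and measure the shut frame, the shield and the reader.

{"op": "carry_out", "data": {
  "rows": [0,0,-40,0,0,0,0,-90,0,0,0,0,-140,0,0,40,0,-190,0,0,90,0,-240,0,0,140,0,-270,0,0,180,0,-270,0,0,180,0,-270,0,0]
}}

```text
time: 4.3
ee_pos: [0.4076, 0.1634, 0.2976]
ee_rot: [0.002, -0.02, 1.0, 0.001]
force: [1.1, 1.0, -0.3]
width: 0.0004
grasp_force: 0.0
```

```bash
cat > m2.py <<'E'
from h import *
import sys
tag=sys.argv[1]
v,u=np.mgrid[:480,:640]
S=np.array([.514,-.187])
out=[]
for n in("top","scene"):
    p,d,K,T=snap(n); cv2.imwrite(f"pics/{n}_{tag}.png",p[...,::-1]); W=cloud(d,K,T); np.savez(f"{n}_{tag}.npz",p=p,d=d,K=K,T=T)
    hs=cv2.cvtColor(p,cv2.COLOR_RGB2HSV)
    m=(np.hypot(W[...,0]-S[0],W[...,1]-S[1])<.13)&(W[...,2]>.14)&(W[...,2]<.30)
    q=W[m]; print(n,"reader",len(q)); out.append(q)
    # heading from lens barrel: dark pts far from axis
    w=W-np.array([.535,.169,0]); b=(abs(w[...,0])<.04)&(abs(w[...,1])<.04)&(W[...,2]<.06)
    g=b&(hs[...,1]<60)&(hs[...,2]>100)
    k,lab,stt,cen=cv2.connectedComponentsWithStats(g.astype(np.uint8)); i=1+np.argmax(stt[1:,4]) if k>1 else 0
    if i:
        r=T[:3,:3]@np.array([(cen[i][0]-K[0,2])/K[0,0],-(cen[i][1]-K[1,2])/K[1,1],-1]); P=T[:3,3]+r*(.022-T[2,3])/r[2]
        print(n,"shield px",cen[i],"area",stt[i,4],"xyz",P.round(4),"depth mean",W[lab==i].mean(0).round(4))
    fm=(abs(w[...,0])<.1)&(abs(w[...,1])<.1)&(W[...,2]>.03); print(n,"pts above frame:",fm.sum())
    # top face: points by RANSAC-less: normals up: use plane fit of top view
    if n=="top":
        t=q[q[:,2]>.19]; 
        for _ in range(6):
            A=np.c_[t[:,:2],np.ones(len(t))]; c=np.linalg.lstsq(A,t[:,2],rcond=None)[0]; e=q[:,2]-np.c_[q[:,:2],np.ones(len(q))]@c; t=q[abs(e)<.004]
        nrm=np.array([-c[0],-c[1],1]); nrm/=np.linalg.norm(nrm)
        rc=cv2.minAreaRect((t[:,:2]*1000).astype(np.float32)); print("top plane n",nrm.round(3),len(t),"rect",rc)
        mu=t[:,:2].mean(0); ev,V=np.linalg.eigh(np.cov((t[:,:2]-mu).T)); ax=V[:,1]
        lens=q[(abs(e)>.004)]; far=q[np.argsort(-np.hypot(*(q[:,:2]-S).T))[:60],:2].mean(0)-S
        ax=ax*np.sign(ax@far)
        print("axis heading",np.arctan2(ax[1],ax[0]),"far dir",np.arctan2(far[1],far[0]),"tilt est (lens side down +)",np.arcsin(nrm[:2]@ax),"z at pivot",c@[*S,1],"mu-S",mu-S,"perp off",(mu-S)@[-ax[1],ax[0]])
B=np.array([.535,.169]); D=B-S; print("want heading",np.arctan2(D[1],D[0]),"tilt",np.arctan2(.178,np.hypot(*D)))
p,M,s=tool(); print(p,"q",np.round(s["qpos"],2),"F",np.round(s["force"],1),"t",s["time"])
E
python3 m2.py a
```

```text
top reader 2382
top shield px [248.3202847  223.44128114] area 281 xyz [0.5345 0.1688 0.022 ] depth mean [0.5345 0.1687 0.0223]
top pts above frame: 1456
top plane n [ 0.158 -0.085  0.984] 1604 rect ((493.739013671875, -176.73863220214844), (49.821407318115234, 188.2880401611328), 65.25336456298828)
axis heading 2.7032058469691176 far dir 2.6914785534867716 tilt est (lens side down +) -0.17983654054363896 z at pivot 0.22221261211762555 mu-S [-0.01368576  0.00696476] perp off -0.0004968333154289578
scene reader 2223
scene shield px [383.82539683 250.62962963] area 189 xyz [0.5344 0.1683 0.022 ] depth mean [0.5341 0.1686 0.0215]
scene pts above frame: 3104
want heading 1.5118758408170363 tilt 0.4629532442374753
[0.40792171 0.16368385 0.29790203] q [ 0.26 -0.34  1.78  0.    1.69 -1.35] F [ 0.5 -0.   0.1] t 4.4
```

View pics/top_a.png

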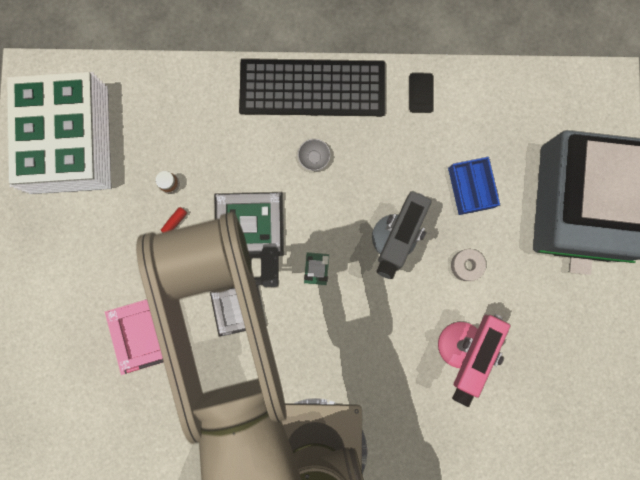

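The frame is flat and shut, and the shield is at (0.5345, 0.1687). Reader heading is 2.70 and needs to be 1.51; tilt is -0.18 and needs to be +0.46. I'll work out the approach to the reader's robot-right side.

```bash
cat >> h.py <<'E'
S=np.array([.514,-.187])
def side(th,off,z=.19,u=.065):
    h=np.array([np.cos(th),np.sin(th)]); pd=np.array([h[1],-h[0]])
    return [*(S+u*h-(.0425+off)*pd),z]
E
python3 - <<'E'
from h import *
a=side(2.70,.018); print(a); rel([[a[0],a[1],.298],a],2.70)
E
```

```text
[np.float64(0.4293788280147443), np.float64(-0.21391667237683326), 0.19]
tcp [0.4079 0.1637 0.2979] F [ 0.5 -0.   0.1] t 4.4 turn 0.481871414824929
[[-6, -378, -1], [-6, -378, 107]]
```

{"op": "carry_out", "data": {
  "rows": [0,-40,0,0.08,0,0,-80,0,0.16,0,0,-125,0,0.24,0,0,-170,0,0.32,0,0,-215,0,0.4,0,-3,-260,0,0.48,0,-6,-305,0,0.48,0,-6,-345,0,0.48,0,-6,-378,0,0.48,0,-6,-378,0,0.48,0]
}}

```text
time: 5.4
ee_pos: [0.4296, -0.2181, 0.2937]
ee_rot: [-0.001, 0.221, 0.975, -0.0]
force: [-0.3, -0.1, -0.6]
width: 0.0005
grasp_force: 0.0
```

```bash
python3 - <<'E'
from h import *
rel([side(2.70,.018)]+[side(t,.0) for t in np.arange(2.7,1.5,-.12)],2.70)
E
```

```text
tcp [ 0.4296 -0.2181  0.2937] F [-0.3 -0.1 -0.6] t 5.4 turn -0.0035605439693551233
[[2, 4, 104], [2, 22, 104], [7, 30, 104], [10, 38, 104], [13, 47, 104], [14, 57, 104], [15, 66, 104], [14, 75, 104], [12, 84, 104], [9, 93, 104], [5, 102, 104], [0, 109, 104]]
```

{"op": "carry_out", "data": {
  "rows": [2,3,35,0,0,2,3,70,0,0,2,3,104,0,0,2,12,104,0,0,2,22,104,0,0,7,30,104,0.12,0,10,38,104,0.24,0,13,47,104,0.36,0,14,57,104,0.48,0,15,66,104,0.6,0]
}}

```text
time: 6.4
ee_pos: [0.446, -0.1481, 0.1936]
ee_rot: [0.002, 0.499, 0.866, -0.0]
force: [-1.9, -3.6, -0.2]
width: 0.0
grasp_force: 1.8
```

```bash
python3 m2.py b | grep -v shield; python3 - <<'E'
from h import *
rel([side(t,.0) for t in np.arange(1.98,1.5,-.12)],1.98)
E
```

```text
top reader 441
top pts above frame: 381
top plane n [0.527 0.122 0.841] 186 rect ((472.744384765625, -185.85781860351562), (111.04612731933594, 186.88998413085938), 28.53702163696289)
axis heading 2.210000712525165 far dir 2.460472147390402 tilt est (lens side down +) -0.21767191562271426 z at pivot 0.2259154871818258 mu-S [-0.01401587  0.02175804] perp off -0.0017311870390991392
scene reader 2971
scene pts above frame: 89
want heading 1.5118758408170363 tilt 0.4629532442374753
[ 0.44634664 -0.14739576  0.1935167 ] q [-0.43 -0.22  1.87 -0.    1.48 -0.96] F [-2.  -0.3  0.9] t 6.5
tcp [ 0.4463 -0.1474  0.1935] F [-2.  -0.3  0.9] t 6.5 turn 0.12036217213011735
[[1, 4, 4], [5, 13, 4], [7, 22, 4], [9, 31, 4]]
```

View pics/scene_b.png

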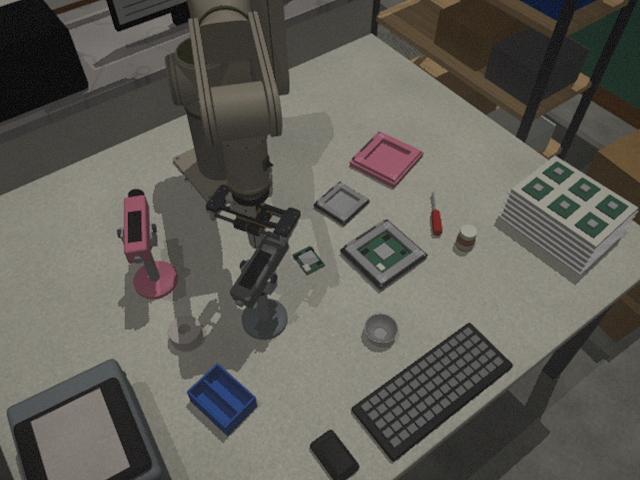

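The reader (270,265) is following the finger and the frame at (383,250) is lying flat. I'll continue to a heading of about 1.54, then back off and measure.

{"op": "carry_out", "data": {
  "rows": [1,4,2,0.12,0,4,13,2,0.24,0,6,22,2,0.36,0,7,31,2,0.48,0,7,37,2,0.56,0,7,37,2,0.56,0,7,10,2,0.56,0,-10,-20,-40,0.56,0,-40,-50,-80,0.56,0,-70,-80,-110,0.56,0]
}}

```text
time: 7.5
ee_pos: [0.4142, -0.2386, 0.2959]
ee_rot: [0.002, 0.716, 0.699, 0.001]
force: [1.2, -1.2, -0.1]
width: 0.0004
grasp_force: 0.0
```

{"op": "carry_out", "data": {
  "rows": [-20,-30,0,0,0,-20,-50,0,0,0,-20,-50,0,0,0]
}}

```text
time: 7.8
ee_pos: [0.3625, -0.2574, 0.2943]
ee_rot: [0.002, 0.717, 0.697, 0.0]
force: [1.0, -0.4, 0.0]
width: 0.0003
grasp_force: 0.0
```

```bash
python3 m2.py c
```

```text
top reader 2427
top shield px [247.56089744 223.88782051] area 312 xyz [0.5334 0.1706 0.022 ] depth mean [0.5334 0.1706 0.0222]
top pts above frame: 373
top plane n [-0.011 -0.181  0.983] 1653 rect ((511.32061767578125, -167.2114715576172), (187.00267028808594, 50.46870422363281), 84.64169311523438)
axis heading 1.4793304464772021 far dir 1.5294399057158945 tilt est (lens side down +) -0.18203510327383296 z at pivot 0.2225700303520718 mu-S [-0.00346041  0.0131984 ] perp off 0.004651468242090736
scene reader 2692
scene shield px [383.98979592 250.70918367] area 196 xyz [0.5349 0.1685 0.022 ] depth mean [0.5344 0.169  0.0211]
scene pts above frame: 84
want heading 1.5118758408170363 tilt 0.4629532442374753
[ 0.3639164  -0.25658104  0.29340353] q [-0.73 -0.32  1.77  0.    1.68 -0.7 ] F [ 0.6 -0.4 -0.4] t 7.9
```

View pics/top_c.png

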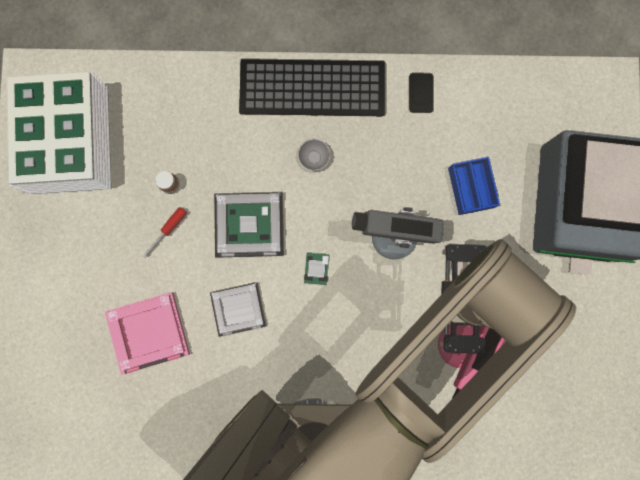

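The reader now points left. Its body axis heading is 1.48, passing about 7 mm beside the shield, and its tilt is still -0.18. Next I'll press down on the top, about 65 mm ahead of the pivot.

```bash
python3 - <<'E'
from h import *
P=[.5155,-.1195]
rel([[*P,.293],[*P,.24],[*P,.2]],1.479)
E
```

```text
tcp [ 0.3639 -0.2566  0.2934] F [ 0.6 -0.4 -0.4] t 7.9 turn 0.06362239555380178
[[141, 148, 1], [141, 148, 54], [141, 147, 94]]
```

{"op": "carry_out", "data": {
  "rows": [30,30,0,0.06,0,60,62,0,0.06,0,90,94,0,0.06,0,120,126,0,0.06,0,141,148,0,0.06,0,141,148,0,0.06,0,141,148,20,0.06,0,141,148,40,0.06,0,141,148,40,0.06,0]
}}

```text
time: 8.8
ee_pos: [0.5142, -0.1189, 0.249]
ee_rot: [-0.002, 0.737, 0.675, -0.001]
force: [-0.5, 0.2, -0.4]
width: 0.0004
grasp_force: 0.0
```

```bash
python3 - <<'E'
from h import *
P=[.5155,-.1195]
rel([[*P,.236],[*P,.2]],1.479)
E
```

```text
tcp [ 0.5142 -0.1189  0.249 ] F [-0.5  0.2 -0.4] t 8.8 turn 0.004003107730428113
[[-1, 1, 13], [-1, 2, 49]]
```

{"op": "carry_out", "data": {
  "rows": [-1,1,8,0,0,-1,1,14,0,0,-1,1,20,0,0,-1,1,26,0,0,-1,1,32,0,0,-1,1,38,0,0,-1,1,44,0,0,-1,1,49,0,0,-1,1,50,0,0,-1,1,50,0,0]
}}

```text
time: 9.8
ee_pos: [0.5167, -0.1199, 0.2018]
ee_rot: [-0.0, 0.738, 0.675, 0.001]
force: [1.4, 4.5, 2.7]
width: 0.0005
grasp_force: 2.1
```

{"op": "carry_out", "data": {
  "rows": [0,0,-20,0,0,0,0,-60,0,0,-40,-40,-100,0,0,-80,-80,-100,0,0,-110,-120,-100,0,0,-140,-150,-100,0,0,-160,-180,-100,0,0,-160,-200,-100,0,0,-160,-200,-100,0,0]
}}

```text
time: 10.7
ee_pos: [0.3005, -0.2633, 0.3018]
ee_rot: [0.0, 0.74, 0.673, -0.001]
force: [0.4, 0.8, -0.3]
width: 0.0008
grasp_force: 0.0
```

```bash
cat >> m2.py <<'E'
m=np.array([*mu,0]); m[2]=c@[*mu,1]; m-=.022*nrm
h=np.array([ax[0],ax[1],0]); h-=(h@nrm)*nrm; h/=np.linalg.norm(h); y=np.cross(nrm,h)
d=np.array([.5345,.1687,.022])-m; print("tilt",np.arcsin(-h[2]),"miss: left",d@y,"up(target above sight)",d@nrm,"ahead",d@h)
E
python3 m2.py d
```

```text
top reader 2432
top shield px [247.57006369 223.88853503] area 314 xyz [0.5334 0.1706 0.022 ] depth mean [0.5334 0.1706 0.0219]
top pts above frame: 381
top plane n [0.015 0.354 0.935] 1524 rect ((512.0734252929688, -159.93917846679688), (177.37045288085938, 49.69379425048828), 84.53047943115234)
axis heading 1.4792907536128563 far dir 1.5319477335533098 tilt est (lens side down +) 0.36140819128578394 z at pivot 0.22479974535901376 mu-S [-0.00318501  0.01669445] perp off 0.004697187075585513
scene reader 2477
scene shield px [383.84293194 250.67539267] area 191 xyz [0.5346 0.1682 0.022 ] depth mean [0.5343 0.1685 0.0216]
scene pts above frame: 103
want heading 1.5118758408170363 tilt 0.4629532442374753
[ 0.30273663 -0.26254904  0.30183465] q [-0.84 -0.45  1.85 -0.    1.73 -0.75] F [ 0.2 -0.  -0.8] t 10.8
tilt 0.36134540288758427 miss: left 0.010972558522080145 up(target above sight) -0.04155246692831395 ahead 0.38723886276657693
```

{"op": "carry_out", "data": {
  "rows": [30,38,0,0,0,60,75,0,0,0,90,112,0,0,0,120,150,0,0,0,150,187,0,0,0,160,200,0,0,0,160,200,20,0,0,160,200,60,0,0,160,200,80,0,0,160,200,80,0,0]
}}

```text
time: 11.8
ee_pos: [0.5149, -0.1188, 0.2172]
ee_rot: [-0.003, 0.737, 0.675, -0.002]
force: [-0.1, -0.2, -0.7]
width: 0.0004
grasp_force: 0.0
```

```bash
python3 - <<'E'
from h import *
P=[.5155,-.1195]
rel([[*P,.21],[*P,.1955]],1.479)
E
```

```text
tcp [ 0.5149 -0.1188  0.2172] F [-0.1 -0.2 -0.7] t 11.8 turn 0.003941897854725429
[[-1, 1, 7], [-1, 1, 22]]
```

{"op": "carry_out", "data": {
  "rows": [-1,1,8,0,0,-1,1,15,0,0,-1,1,20,0,0,-1,1,24,0,0,-1,1,24,0,0,-1,1,24,0,0]
}}

```text
time: 12.4
ee_pos: [0.5177, -0.1221, 0.1986]
ee_rot: [0.001, 0.738, 0.675, 0.0]
force: [1.6, 0.5, 2.1]
width: 0.0001
grasp_force: 0.8
```

{"op": "carry_out", "data": {
  "rows": [0,0,-20,0,0,0,0,-60,0,0,-40,-40,-100,0,0,-80,-80,-100,0,0,-110,-120,-100,0,0,-140,-150,-100,0,0,-160,-180,-100,0,0,-160,-200,-100,0,0,-160,-200,-100,0,0]
}}

```text
time: 13.3
ee_pos: [0.3015, -0.2642, 0.2983]
ee_rot: [0.0, 0.74, 0.673, -0.0]
force: [0.5, 0.7, 0.3]
width: 0.0005
grasp_force: 0.0
```

```bash
python3 m2.py e|tail -2; python3 - <<'E'
from h import *
S[:]=[.510,-.185]
th=1.479
a=side(th,.02,.29,-.06);b=side(th,.02,.225,-.06);c=side(th,-.0015,.225,-.06); print(c); rel([a,b,c],th)
E
```

```text
[ 0.30368928 -0.2635339   0.29821469] q [-0.84 -0.44  1.86  0.    1.72 -0.75] F [0.5 0.6 0.3] t 13.4
tilt 0.4377751981854569 miss: left 0.006462486129245455 up(target above sight) -0.011599961068700428 ahead 0.391095144203471
[np.float64(0.4636725757370723), np.float64(-0.240989014647185), 0.225]
tcp [ 0.3037 -0.2635  0.2982] F [0.5 0.6 0.3] t 13.4 turn 0.0003500659989668087
[[37, 136, 8], [37, 136, 73], [37, 157, 73]]
```

The sight line is already inside tolerance (6 mm sideways, 12 mm high). One more press of about 2 mm will centre it.

{"op": "carry_out", "data": {
  "rows": [30,38,0,0,0,60,75,0,0,0,90,112,0,0,0,120,150,0,0,0,150,187,0,0,0,160,200,0,0,0,160,200,20,0,0,160,200,60,0,0,160,200,85,0,0,160,200,85,0,0]
}}

```text
time: 14.4
ee_pos: [0.5154, -0.1196, 0.2078]
ee_rot: [-0.004, 0.737, 0.675, -0.002]
force: [0.2, -0.7, -0.2]
width: 0.0005
grasp_force: 0.0
```

```bash
python3 - <<'E'
from h import *
P=[.5165,-.1205]
rel([[*P,.21],[*P,.1965]],1.479)
E
```

```text
tcp [ 0.5154 -0.1196  0.2078] F [ 0.2 -0.7 -0.2] t 14.4 turn 0.003971394897140712
[[-1, 1, -2], [-1, 1, 11]]
```

{"op": "carry_out", "data": {
  "rows": [0,0,6,0,0,0,0,12,0,0,0,0,16,0,0,0,0,17,0,0,0,0,17,0,0,0,0,17,0,0]
}}

```text
time: 15.0
ee_pos: [0.518, -0.1222, 0.1971]
ee_rot: [0.001, 0.738, 0.675, 0.001]
force: [2.1, 0.8, 4.5]
width: 0.0003
grasp_force: 2.0
```

{"op": "carry_out", "data": {
  "rows": [0,0,-20,0,0,0,0,-60,0,0,-40,-40,-100,0,0,-80,-80,-100,0,0,-110,-120,-100,0,0,-140,-150,-100,0,0,-160,-180,-100,0,0,-160,-200,-100,0,0,-160,-200,-100,0,0]
}}

```text
time: 15.9
ee_pos: [0.3014, -0.2641, 0.2961]
ee_rot: [0.0, 0.74, 0.673, -0.0]
force: [-0.9, -0.1, 0.8]
width: 0.0002
grasp_force: 0.0
```

```bash
python3 m2.py f; python3 - <<'E'
from h import *
# independent check from the scene camera: top-face plane of the reader
z=np.load("scene_f.npz"); W=cloud(z["d"],z["K"],z["T"]); S=np.array([.51,-.185])
h=np.array([np.cos(1.485),np.sin(1.485)]); l=W[...,:2]-S; a=l@h; b=l@np.array([-h[1],h[0]])
zp=.2+.022/np.cos(.46)-a*np.tan(.46)
m=(abs(b)<.018)&(a>-.05)&(a<.08)&(abs(W[...,2]-zp)<.012)
q=W[m]; c=np.linalg.lstsq(np.c_[a[m],b[m],np.ones(m.sum())],q[:,2],rcond=None)[0]; print("scene tilt",-np.arctan(c[0]),"roll",c[1],"z at pivot",c[2],m.sum())
E
```

```text
top reader 2409
top shield px [247.53503185 223.92675159] area 314 xyz [0.5333 0.1706 0.022 ] depth mean [0.5333 0.1706 0.022 ]
top pts above frame: 418
top plane n [0.035 0.438 0.898] 1466 rect ((512.0596923828125, -159.22994995117188), (169.65943908691406, 50.26676940917969), 84.75851440429688)
axis heading 1.4742711941312383 far dir 1.5356667362788015 tilt est (lens side down +) 0.45473369484037274 z at pivot 0.22592652944565317 mu-S [-0.00316064  0.01686612] perp off 0.00477140058611206
scene reader 2408
scene shield px [383.84895833 250.68229167] area 192 xyz [0.5346 0.1682 0.022 ] depth mean [0.5342 0.1687 0.0212]
scene pts above frame: 100
want heading 1.5118758408170363 tilt 0.4629532442374753
[ 0.30366256 -0.26347225  0.29608216] q [-0.84 -0.44  1.86  0.    1.72 -0.75] F [0.2 0.8 0.9] t 16.0
tilt 0.45471567986284384 miss: left 0.010785465753126514 up(target above sight) -0.004717173861281553 ahead 0.3910065939513888
scene tilt 0.46388056291497265 roll 0.003801162665800356 z at pivot 0.2245558194458137 727
```

View pics/scene_f.png

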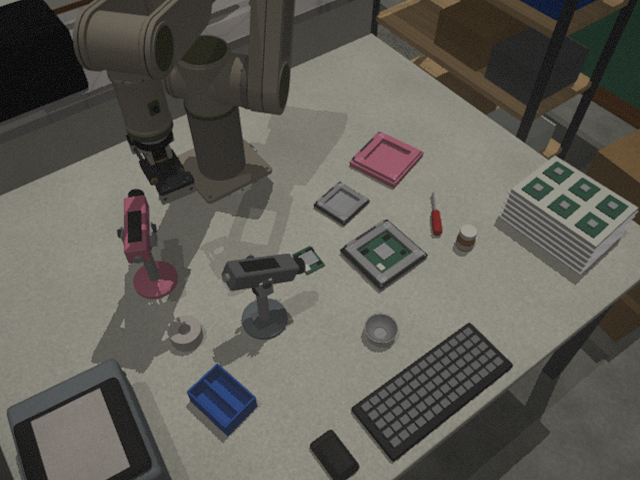

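The reader at (265,268) looks at the shield. Vertical miss is under 5 mm and sideways miss about 9 mm. I'll nudge the swivel about 0.025 rad by pushing the rear of the body, for margin.

{"op": "carry_out", "data": {
  "rows": [18,40,0,0,0,37,80,0,0,0,37,115,0,0,0,37,136,0,0,0,37,136,35,0,0,37,136,71,0,0,37,136,71,0,0,37,143,71,0,0,37,148,71,0,0,37,150,71,0,0]
}}

```text
time: 17.0
ee_pos: [0.4582, -0.2406, 0.2274]
ee_rot: [0.002, 0.738, 0.675, 0.001]
force: [-0.3, -0.4, 0.4]
width: 0.0004
grasp_force: 0.0
```

```bash
python3 - <<'E'
from h import *
S[:]=[.510,-.185]
rel([side(1.479,0,.225,-.06),side(1.479,-.0015,.225,-.06),side(1.479,-.003,.225,-.06)],1.479)
E
```

```text
tcp [ 0.4582 -0.2406  0.2274] F [-0.3 -0.4  0.4] t 17.0 turn 0.002216939261025175
[[0, 4, 2], [0, 5, 2], [0, 7, 2]]
```

{"op": "carry_out", "data": {
  "rows": [0,2,0,0,0,0,3,0,0,0,0,4,0,0,0,0,4,0,0,0]
}}

```text
time: 17.4
ee_pos: [0.4604, -0.2405, 0.2252]
ee_rot: [0.0, 0.738, 0.675, 0.0]
force: [0.1, -0.1, 0.0]
width: 0.0004
grasp_force: 0.0
```

{"op": "carry_out", "data": {
  "rows": [0,0.5,0,0,0,0,1,0,0,0,0,1,0,0,0]
}}

```text
time: 17.7
ee_pos: [0.4614, -0.2405, 0.225]
ee_rot: [-0.0, 0.738, 0.675, -0.0]
force: [-0.4, 0.2, 0.6]
width: 0.0007
grasp_force: 0.0
```

```bash
python3 - <<'E'
from h import *
S[:]=[.510,-.185]
rel([side(1.479,-.0015,.225,-.06)],1.479)
E
```

```text
tcp [ 0.4614 -0.2405  0.225 ] F [-0.4  0.2  0.6] t 17.7 turn 0.0017311269639259663
[[0, 2, 0]]
```

{"op": "carry_out", "data": {
  "rows": [0,1,0,0,0,0,1,0,0,0,0,1,0,0,0]
}}

```text
time: 18.0
ee_pos: [0.4624, -0.2405, 0.225]
ee_rot: [-0.0, 0.738, 0.675, -0.0]
force: [0.2, -0.7, 0.1]
width: 0.0009
grasp_force: 0.0
```

{"op": "carry_out", "data": {
  "rows": [0,1,0,0,0,0,1,0,0,0,0,1,0,0,0]
}}

```text
time: 18.3
ee_pos: [0.4634, -0.2406, 0.225]
ee_rot: [0.0, 0.738, 0.675, -0.0]
force: [-0.6, 0.3, 0.2]
width: 0.0004
grasp_force: 0.0
```

{"op": "carry_out", "data": {
  "rows": [0,1,0,0,0,0,1,0,0,0,0,1,0,0,0]
}}

```text
time: 18.6
ee_pos: [0.4644, -0.2407, 0.225]
ee_rot: [-0.0, 0.738, 0.675, -0.0]
force: [-0.9, -0.5, 0.5]
width: 0.0007
grasp_force: 0.3
```

{"op": "carry_out", "data": {
  "rows": [0,1,0,0,0,0,1,0,0,0,0,1,0,0,0]
}}

```text
time: 18.9
ee_pos: [0.4651, -0.2409, 0.225]
ee_rot: [-0.0, 0.738, 0.675, -0.0]
force: [-5.0, -0.5, 2.2]
width: 0.0004
grasp_force: 2.2
```

Contact is made at about 5 N. I'll push 1.5 mm more, retreat and check.

{"op": "carry_out", "data": {
  "rows": [0,0.5,0,0,0,0,1,0,0,0,0,1.5,0,0,0,0,1.5,0,0,0]
}}

```text
time: 19.3
ee_pos: [0.4665, -0.2415, 0.2251]
ee_rot: [0.0, 0.738, 0.674, -0.001]
force: [-5.2, -2.6, 1.3]
width: 0.0006
grasp_force: 2.6
```

{"op": "carry_out", "data": {
  "rows": [0,-10,0,0,0,0,-25,-20,0,0,0,-40,-60,0,0,-20,-80,-70,0,0,-37,-120,-70,0,0,-37,-157,-70,0,0,-37,-157,-70,0,0]
}}

```text
time: 20.0
ee_pos: [0.3046, -0.2637, 0.2955]
ee_rot: [0.001, 0.739, 0.674, -0.0]
force: [0.2, -0.7, -0.1]
width: 0.0003
grasp_force: 0.0
```

```bash
python3 m2.py g | grep -E "heading|tilt|shield"; python3 m2.py g2 | grep -E "heading|tilt|plane"
```

```text
top shield px [247.54807692 223.89102564] area 312 xyz [0.5334 0.1706 0.022 ] depth mean [0.5334 0.1706 0.0222]
axis heading 1.5071237464339873 far dir 1.5598635658458835 tilt est (lens side down +) 0.45544267119288473 z at pivot 0.22601448024561388 mu-S [-0.00376116  0.01762994] perp off 0.004875324423991769
scene shield px [383.8974359  250.65641026] area 195 xyz [0.5346 0.1684 0.022 ] depth mean [0.5343 0.1687 0.0215]
want heading 1.5118758408170363 tilt 0.4629532442374753
tilt 0.4553365209838968 miss: left 0.001368049717979886 up(target above sight) -0.004423308408712973 ahead 0.3903400370075158
top plane n [0.021 0.441 0.897] 1498 rect ((511.1861572265625, -159.35845947265625), (170.15077209472656, 50.183536529541016), 86.67185974121094)
axis heading 1.5159569083780993 far dir 1.5598529733117013 tilt est (lens side down +) 0.4578255977422377 z at pivot 0.22614191614929288 mu-S [-0.00390656  0.01783327] perp off 0.004878166301533413
want heading 1.5118758408170363 tilt 0.4629532442374753
tilt 0.45782322008427023 miss: left -0.005243513487699591 up(target above sight) -0.003641098233219575 ahead 0.39021603942095473
```

The miss is now within about 5 mm both ways, the frame is shut, and the arm is clear of everything. I'm handing in.

```bash
python3 -c "
from rig import bot
print(bot.sign_off())"
```

```text
the job is handed in; nothing more can be done
None
```

I handed the job in after about 20 s of the 69 s: the frame is shut over the board and the reader points at the shield, about 5 mm off by my last measurement; the sign-off gave no verdict.

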